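Open the acid jug in the welding shop

TASK

Open the jug of pickling acid that is strapped in the steel spill tray: its ribbed safety cap on the leaning neck only lets go while it is pressed firmly down, so hold it pressed while you turn it anticlockwise, without wrenching it, and lift it off. Set the wet cap down gently in the shallow white drip tray, standing the way it came off (open side down), and let go of it. Leave the other things on the bench where they are.

Things in the scene. Friction and masses are not known exactly. Their poses are not given: they have to be found in the camera images.
- jug: White five-litre jug, 190 (its x) x 140 (y) x 233 mm high; loop handle on top, to 280 mm, at x 0 to +90 mm, y = 0. Does not move: strapped in a bolted-down steel spill tray, 240 x 180 mm, walls 28 mm. Origin: underside of that tray, centre, on the bench; z up. The neck is on its front (-x): the front 70 mm of the top slopes down forward by 35 degrees.
- neck: The jug's neck, fixed. Origin: root of the neck on its axis, 209 mm above the bench, at jug x -60 mm. z: its axis, out of the jug, leaning 35 degrees from vertical to the jug's front (-x); y: the jug's y. White tube 38 mm across, open mouth at z 34 mm; flange 60 mm across up to z 6.5 mm; three lugs, 47 mm across, z 6 to 21 mm.
- cap: Safety cap on the neck: black, round, ribbed, loose part, 60 mm across, 36 mm high, about 57 g, friction about 0.6; closed top, open below, same all round. Origin: centre of its open lower edge; z: its axis, to the closed top. At the start it is locked, on the neck's axis, lower edge at neck z 13 mm, its x and y along the neck's; locked, it turns only 4 degrees.
- cap_top (a point): Centre of the cap's closed top, 36 mm along its z from cap. Held pressed by 5 to 6.5 mm (stop) along the axis, the cap turns anticlockwise looking onto the top (positive about its z): free of the lugs from 38 to 85 degrees of turn, 85 is a stop, 60 is best. Then it springs up to 5 mm over the locked height and draws off along the axis; 25 mm over it is clear.
- liner (a joint): Spring liner inside the cap, in m: 0 while the cap is locked, grows by the depth the cap is pressed along the neck's axis (0.0065 at the stop), -0.0047 when the cap is free. It pushes the cap up with 7 N at 0 plus 1.5 N per mm: 14.5 N at 5 mm, 17 N at 6.5 mm.
- drip_tray: Shallow white plastic tray with a flat floor, 170 (its x) x 210 mm (y) outside, walls 18 mm high and 3 mm thick, floor 3 mm thick, fixed to the bench. Origin: centre of its underside, on the bench; z up.
- dip_tin: Bystander: round steel tin with grey lid, 78 mm across, 72 mm high, between jug and drip tray. Origin: centre of its underside. Leave it.
- pliers: Bystander: steel locking pliers lying flat, 240 mm long along their x, 15 mm high. Origin: on the bench near their middle. Leave them.
- goggles: Bystander: round cutting goggles lying lenses up, 130 mm wide along their y, 42 mm high. Origin: middle, on the bench. Leave them.
- chip_hammer: Bystander: chipping hammer lying flat, handle 175 mm along its -x, head 145 mm across along y, up to 35 mm high. Origin: under its head. Leave it.
- wire_brush: Bystander: wire brush with wooden back, 255 mm long along its x, 28 mm wide, 34 mm high, bristles down. Origin: middle, on the bench. Leave it.
- scroll: Bystander: wrought-iron scroll of 12 mm round bar lying flat, about 140 mm across with a straight tail. Origin: middle of the spiral, on the bench. Leave it.
- plain_bottle: Bystander: white round bottle with an ordinary upright screw cap, 104 mm across, 210 mm high. Origin: centre of its underside. Leave it.
Mind the look-alikes: they are no part of the job. Of the things that look like the cap, the middle-sized one is meant.

How it is judged:
By the outcome, as a careful person would: the job done as asked, in the order asked, and still so for the second after the job is handed in, with the robot touching nothing.
It also fails if it takes over 43 s, if anything falls off the work surface, if the arm or the gripper's body presses on something with over 40 N, if the wrist force passes 120 N, or if a joint passes its speed limit or range.

ROBOT

A 6-joint arm with a two-finger parallel gripper is mounted at the origin on the work surface. World frame = base frame: x ahead of the robot, y to its left, z up, the work surface at z = 0. Lengths are in mm, angles in rad, forces in N, time in s.
With the tool pointing down it reaches from about 350 to 875 mm from the base axis. Payload 4.2 kg.
Tool frame: the origin (TCP) lies midway between the tips of the shut fingers; the grasp point (between the pads) lies 19 mm behind it; z points along the fingers, y is the direction in which the jaws open and shut (so a half turn about z gives the same grasp; the last joint's range is limited). The gripper opens to 85 mm and grips with 20 to 120 N. Pads are 22 mm wide; open, the fingers measure 114 mm over their backs; the gripper's body (76 mm by 85 mm) begins 54 mm behind the grasp point. The pads swing forward as they close: fully open they stand 13 mm farther back than shut.
Start: joints at [-1.031, 0.385, 0.008, 0, -1.194, -0.259], TCP at [173.219, -600.495, 231.312] pointing down, gripper open.
Joint ranges: [-3.14, 3.14], [-1.21, 2.06], [-1.07, 1.41], [-3.16, 2.05], [-2.99, -0.16], [-3.1, 3.1]. Speed limits (rad/s): [2.79, 2.79, 3.14, 3.14, 3.14, 3.14].

INTERFACE

Orientations are given as a unit quaternion [x, y, z, w].
In Python, from bench import arm gives the robot as it stands. The module is installed in compiled form; this text tells all that it offers.
- The arm moves only by the tool drive_tool, never from a script. Its argument "moves" is a list that holds one entry, the list of rows, each a list of 7 numbers: the opening, from 0 (shut) to 1 (fully open), then the shift along the tool's x, y, z in m, then the turn, a rotation vector about the tool's x, y, z in rad. In form: [[[hand, dx, dy, dz, wx, wy, wz], ...]]. A call has 1 to 20 rows; each row shifts and turns the pose as measured when the row begins, along the tool's axes as they then stand; what a row does not reach is not made up. A row lasts 1/10 s, in which the tool goes at most 50 mm and 8.59 degrees, less where a joint would pass 70% of its speed; a pose out of reach is approached as far as the arm can. A call with a gripper value outside its range is refused whole. The fingers move at their own pace and stop on an object; the grip force is fixed at half the most. Time passes only in rows, so rows that do not move let the fingers close. It gives the time, the measured TCP pose, the force and the opening at its end, in the units of the state.
- arm.read_state(): the state, without advancing time (a new reading comes with each control period).
- arm.get_image(name): name is "side" or "top"; returns (picture, depth): 480x640x3 uint8, red, green, blue; 480x640 float32, mm along the optical axis (not along the pixel's ray), 0 where there is no reading.
- arm.camera_params(name): a dict with "fov_y" (degrees; the focal length in pixels is half the picture's height over the tangent of half this angle, whatever the lens; pixels are square), "cx", "cy" (the principal point, pixels), "world_from_camera" (4x4, takes a point from camera to world coordinates). Camera axes: x right, y down, z forward; pixel columns grow to the right and rows downward; lengths in mm; the calibration is good to about 2 mm. A picture is of the moment at which its call begins. camera_params takes no time and is no camera call.
- arm.job_done(): hands the job in, once; it reports no verdict.
The state is a dict: "clock": time; "joints": joint angles; "joint_vel": joint speeds; "joint_efforts": joint torques, N m; "position": TCP position; "ee_rot": TCP orientation; "contact_force": force on the tool from outside, world axes, zero at the start; "wrist_torque": the same for the moment, N m; "gripper_width": finger opening in mm.
Only numpy, scipy, OpenCV 4.12 (cv2) and the standard library are available. Lean on these libraries where they do the work, as an engineer would, in place of code of your own. Each camera call takes 0.05 s, during which the arm holds its last target.

## Working session

There is one attempt and no reset: what is moved stays moved. The work goes in short steps, Python scripts to look and compute and a tool call to move; the robot and the scene stay as the last step left them, time stands still between calls to the robot, and variables do not carry over. Pictures are saved under pics/ and viewed, and the job is handed in when it is done.

Besides the shell and the picture viewer there is one more tool, called after "Call:" by a JSON object that holds its "fn" and its "kwargs", one argument or row to a line. drive_tool: Moves the arm, as the interface text tells. Its arguments: {"type":"object","properties":{"moves":{"type":"array","items":{"type":"array","items":{"type":"array","items":{"type":"number"}}}}},"required":["moves"]}

```bash
mkdir -p pics
cat > h.py <<'E'
import numpy as np, cv2
from bench import arm
def grab(n,tag):
    im,d=arm.get_image(n); cv2.imwrite(f'pics/{tag}.png',im[:,:,::-1]); np.save(f'pics/{tag}.npy',d); return im,d
def px2w(n,d,u,v,z=None):
    p=arm.camera_params(n); f=240/np.tan(np.radians(p['fov_y'])/2)
    T=np.array(p['world_from_camera']); 
    z=d if np.isscalar(d) else d[int(round(v)),int(round(u))]
    c=np.array([(u-p['cx'])/f*z,(v-p['cy'])/f*z,z,1]); return (T@c)[:3]
def cloud(n,d):
    p=arm.camera_params(n); f=240/np.tan(np.radians(p['fov_y'])/2)
    T=np.array(p['world_from_camera']); v,u=np.mgrid[0:480,0:640]
    c=np.stack([(u-p['cx'])/f*d,(v-p['cy'])/f*d,d,np.ones_like(d)],-1)
    return (c@T.T)[...,:3]
def proj(n,P):
    p=arm.camera_params(n); f=240/np.tan(np.radians(p['fov_y'])/2)
    T=np.linalg.inv(np.array(p['world_from_camera'])); c=T@np.append(P,1)
    return c[0]/c[2]*f+p['cx'],c[1]/c[2]*f+p['cy']
E
python3 - <<'E'
from h import *
for n in('top','side'):
    grab(n,n+'0'); p=arm.camera_params(n); print(n,p)
print(arm.read_state())
E
```

```text
top {'fov_y': 44.12430856772206, 'cx': 305.1249317161523, 'cy': 233.22493226039737, 'world_from_camera': array([[ 2.27389552e-02, -9.93032640e-01,  1.15624894e-01,
         4.01641939e+02],
       [-9.99678378e-01, -2.38839099e-02, -8.52636715e-03,
         1.09343140e+01],
       [ 1.12285354e-02, -1.15393826e-01, -9.93256354e-01,
         1.56162432e+03],
       [ 0.00000000e+00,  0.00000000e+00,  0.00000000e+00,
         1.00000000e+00]])}
side {'fov_y': 55.49647003119903, 'cx': 321.95391012491143, 'cy': 239.50363209832645, 'world_from_camera': array([[-9.67054027e-01, -1.76715879e-01,  1.83243027e-01,
         3.22644208e+02],
       [-2.54370139e-01,  6.42165833e-01, -7.23131298e-01,
         9.29083598e+02],
       [ 1.01163720e-02, -7.45918588e-01, -6.65960298e-01,
         1.02058982e+03],
       [ 0.00000000e+00,  0.00000000e+00,  0.00000000e+00,
         1.00000000e+00]])}
{'clock': 0.1, 'joints': array([-1.03139797e+00,  3.85485677e-01,  6.78746298e-03, -4.31231115e-04,
       -1.19401769e+00, -2.58590007e-01]), 'joint_vel': array([ 0.00093537, -0.00163356,  0.00352635, -0.00022735,  0.00072732,
       -0.00103409]), 'joint_efforts': array([-6.25260400e-04, -3.93318415e+01,  1.88929027e+01,  4.19792086e+00,
       -2.57369087e-03,  4.11974625e-06]), 'position': array([ 173.07621613, -600.02175872,  230.33768103]), 'ee_rot': array([-1.39864517e-01,  9.90170165e-01,  9.62258278e-04, -1.88196931e-04]), 'contact_force': array([-0.13296488,  0.04726059, -0.12865362]), 'wrist_torque': array([-0.00887053,  0.04746005, -0.01251486]), 'gripper_width': 85.42256682764409}
```

View pics/top0.png

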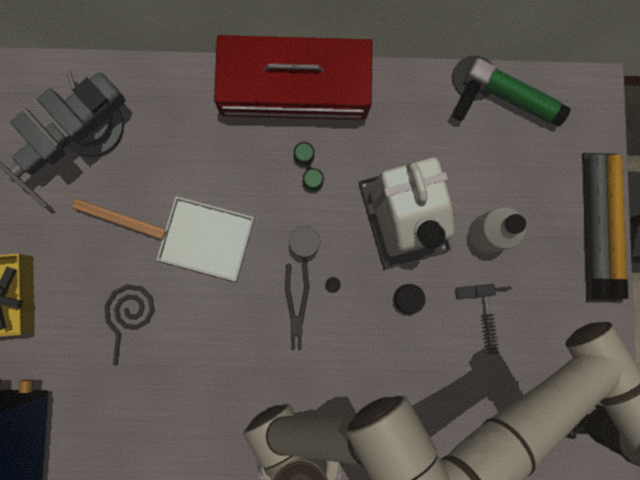

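View pics/side0.png

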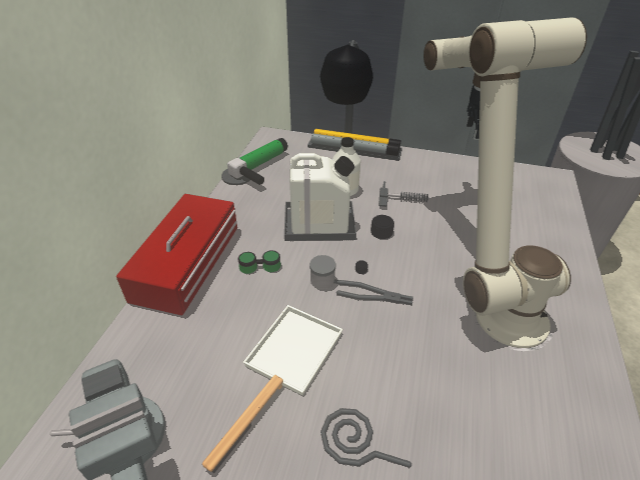

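The round black candidates in the top view are: a small disc at (333,285) on the bench, a larger disc at (409,299) on the bench, the bottle's upright cap at (515,223), and the cap on the jug's leaning neck at (430,234). The last fits, being on the leaning neck of the strapped jug. I'll confirm it in a crop and measure.

Run:
```python
from h import *
d=np.load('pics/top0.npy'); im=cv2.imread('pics/top0.png')
a=cv2.resize(im[145:325,345:545],None,fx=3.5,fy=3.5,interpolation=cv2.INTER_CUBIC); cv2.imwrite('pics/c1.png',a)
ims=cv2.imread('pics/side0.png')
a=cv2.resize(ims[130:250,270:420],None,fx=5,fy=5,interpolation=cv2.INTER_CUBIC); cv2.imwrite('pics/c2.png',a)
C=cloud('top',d)
for u,v in[(333,285),(409,299),(430,234),(515,223),(408,215),(205,240),(305,240),(100,250)]: print(u,v,C[v,u].round(1))
ds=np.load('pics/side0.npy');S=cloud('side',ds)
for u,v in[(345,165),(347,144),(382,226),(362,267)]: print(u,v,S[v,u].round(1))
```

```text
333 285 [447.2 -77.1  31.1]
409 299 [ 415.7 -269.8   50.5]
430 234 [ 401.6   10.9 1561.6]
515 223 [ 594.  -484.2  212.9]
408 215 [ 603.3 -232.8  234.8]
205 240 [559.2 262.4  -2.2]
305 240 [558.1  -2.   69.3]
100 250 [525.2 533.9   9.6]
345 165 [ 553.2 -258.3  252.9]
347 144 [ 590.  -465.2  205.9]
382 226 [ 415.  -241.5   50.8]
362 267 [445.6 -61.7  25.3]
```

View pics/c1.png

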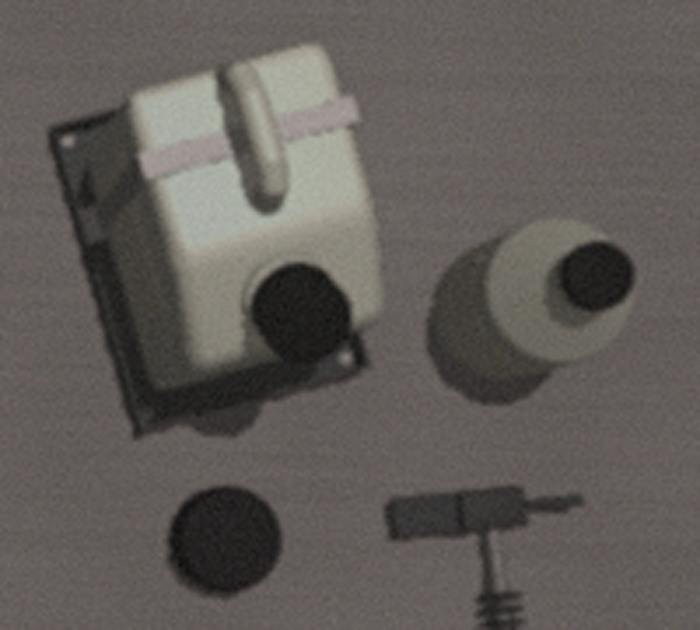

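View pics/c2.png

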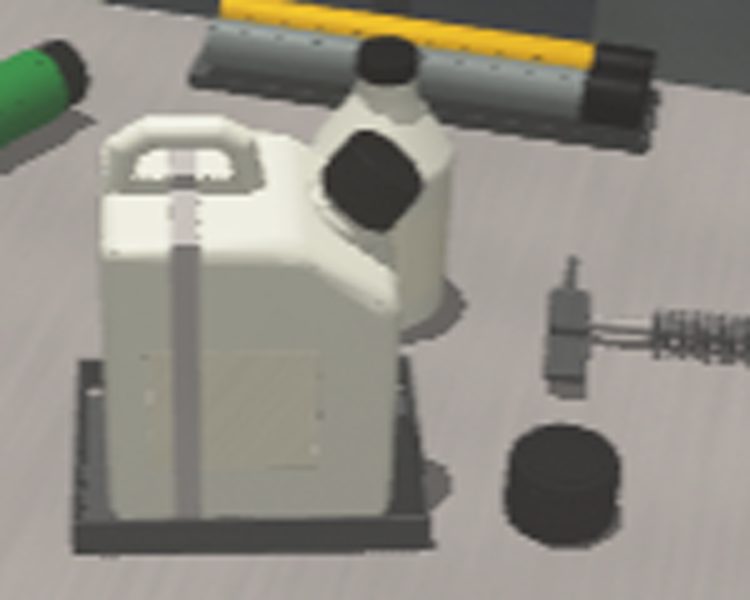

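```bash
cat > fit.py <<'E'
from h import *
from scipy.optimize import least_squares
def Rz(a): c,s=np.cos(a),np.sin(a); return np.array([[c,-s,0],[s,c,0],[0,0,1.]])
A=np.radians(35)
Rn=np.array([[np.cos(A),0,-np.sin(A)],[0,1,0],[np.sin(A),0,np.cos(A)]])
def silh(n,p,zl=13):
    R=Rz(p[2]);t=np.linspace(0,2*np.pi,60)[:-1];pts=[]
    for z in(zl,zl+36):
        for a in t:
            q=np.array([-60,0,209])+Rn@np.array([30*np.cos(a),30*np.sin(a),z]); pts.append(proj(n,np.array([p[0],p[1],0])+R@q))
    h=cv2.convexHull(np.array(pts,np.float32)); m=cv2.moments(h); return np.array([m['m10']/m['m00'],m['m01']/m['m00'],np.sqrt(m['m00'])]),h
if __name__=='__main__':
    # cap masks
    obs={}
    for n,(u,v),w in(('top',(430,234),22),('side',(344,166),14)):
        im=cv2.imread(f'pics/{n}0.png').max(2)
        m=(im<(75 if n=='side' else 60)).astype(np.uint8)
        k,l,s,c=cv2.connectedComponentsWithStats(m[v-w:v+w,u-w:u+w]); i=l[w,w]
        print(n,s[i],c[i]+[u-w,v-w]); obs[n]=np.append(c[i]+[u-w,v-w],np.sqrt(s[i][4]))
    T=[('top',(120,90,28),(359.3,182.1)),('top',(-120,90,28),(383.6,269.6)),('top',(-120,-90,28),(450.1,250.1)),
       ('side',(120,90,0),(285.4,240.2)),('side',(-120,90,0),(356.5,239.5))]
    def res(p):
        R=Rz(p[2]);r=[]
        for n,q,o in T: r+=list(np.array(proj(n,np.array([p[0],p[1],0])+R@np.array(q)))-o)
        for n in obs: r+=list(silh(n,p)[0][:2]-obs[n][:2])
        return np.array(r)
    s=least_squares(res,[600,-230,0.25],loss='soft_l1'); p=s.x
    print(p,np.degrees(p[2])); print(res(p).reshape(-1,2).round(1))
    for n in obs: print(n,silh(n,p)[0],obs[n])
    R=Rz(p[2]); J=np.array([p[0],p[1],0]); ax=R@Rn@[0,0,1]
    print('axis',ax,'capTop',J+R@(np.array([-60,0,209])+Rn@[0,0,49]))
    # drip tray: top inner/outer
    C=cloud('top',np.load('pics/top0.npy')); S=cloud('side',np.load('pics/side0.npy'))
    for nm,K in(('top',C),('side',S)):
        pts=K.reshape(-1,3)
        # jug top
        q=(pts-J)@R
        m=(abs(q[:,0]-45)<40)&(abs(q[:,1])<60)&(q[:,1]>25)&(q[:,2]>200)&(q[:,2]<260)
        print(nm,'jugtop z',np.median(q[m][:,2]) if m.any() else None, m.sum())
E
python3 fit.py
python3 - <<'E'
import cv2
im=cv2.imread('pics/top0.png'); cv2.imwrite('pics/c3.png',cv2.resize(im[185:295,140:345],None,fx=3.9,fy=3.9,interpolation=cv2.INTER_CUBIC))
im=cv2.imread('pics/side0.png'); cv2.imwrite('pics/c4.png',cv2.resize(im[240:400,230:420],None,fx=3.7,fy=3.7,interpolation=cv2.INTER_CUBIC))
E
```

```text
top [  0   8  42  36 892] [429.99439462 239.48991031]
side [  5   4  19  20 260] [343.91923077 165.75769231]Traceback (most recent call last):
  File "fit.py", line 27, in <module>
    s=least_squares(res,[600,-230,0.25],loss='soft_l1'); p=s.x
    return func(*args, **kwargs)
    result = trf(vector_fun.fun, vector_fun.jac, x0, f0, J0, lb, ub, ftol, xtol,
                 gtol, max_nfev, x_scale, loss_function, tr_solver,
                 tr_options.copy(), verbose, callback=callback_wrapped)
    return trf_no_bounds(
        fun, jac, x0, f0, J0, ftol, xtol, gtol, max_nfev, x_scale,
        loss_function, tr_solver, tr_options, verbose, callback=callback)
    J = jac(x)
    self._update_jac()
    ~~~~~~~~~~~~~~~~^^
    self.J = self.jac_wrapped(xp_copy(self.x), f0=self.f)
             ~~~~~~~~~~~~~~~~^^^^^^^^^^^^^^^^^^^^^^^^^^^^
    J, dct = approx_derivative(
             ~~~~~~~~~~~~~~~~~^
        self.fun,
        ^^^^^^^^^
    ...<2 lines>...
        **self.finite_diff_options,
        ^^^^^^^^^^^^^^^^^^^^^^^^^^^
    )
    ^
    J, _nfev = _dense_difference(fun_wrapped, x0, f0, 
[... 463 characters left out ...]
_1d(self.fun(x))
                         ~~~~~~~~^^^
    return self.f(x, *self.args, **self.kwargs)
           ~~~~~~^^^^^^^^^^^^^^^^^^^^^^^^^^^^^^
  File "fit.py", line 25, in res
    for n in obs: r+=list(silh(n,p)[0][:2]-obs[n][:2])
                          ~~~~^^^^^
  File "fit.py", line 10, in silh
    q=np.array([-60,0,209])+Rn@np.array([30*np.cos(a),30*np.sin(a),z]); pts.append(proj(n,np.array([p[0],p[1],0])+R@q))
                                                                                   ~~~~^^^^^^^^^^^^^^^^^^^^^^^^^^^^^^^
  File "h.py", line 16, in proj
    p=arm.camera_params(n); f=240/np.tan(np.radians(p['fov_y'])/2)
ValueError: time passes only in moves, steps and waits
```

View pics/c3.png

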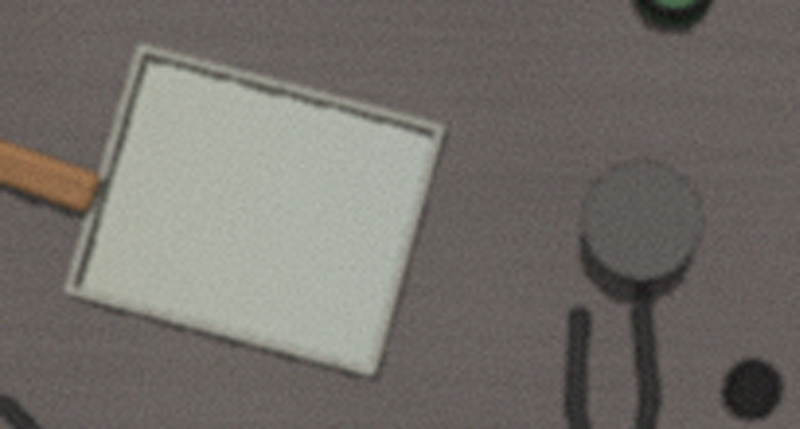

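View pics/c4.png

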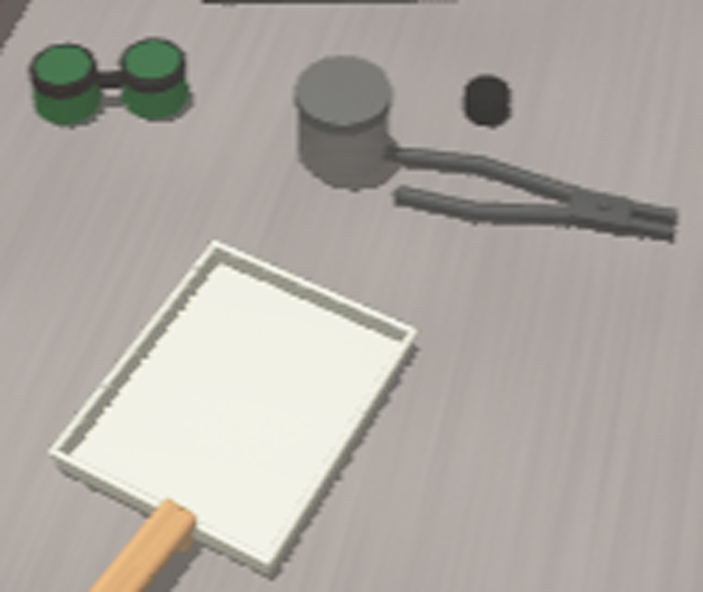

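```bash
python3 - <<'E'
s=open('h.py').read()
s=s.replace("from bench import arm\n","from bench import arm\nCP={n:arm.camera_params(n) for n in('top','side')}\n").replace("p=arm.camera_params(n)","p=CP[n]")
open('h.py','w').write(s)
f=open('fit.py').read().replace("('top',(430,234),22)","('top',(430,234),17)").replace("else 60)","else 48)")
f+='''
    tops=[(175.9,196.5),(254.1,217.3),(236.4,281.4),(157.2,259.9)]; sides=[(288.1,305.1),(342.4,329.5),(303.5,393.5),(244.1,362.4)]
    # corners: top-left of top view = +x,+y ; then +x,-y ; -x,-y ; -x,+y ; side order mapped by world
    cor=[(85,105),(85,-105),(-85,-105),(-85,105)]
    sid={(288.1,305.1):1,(342.4,329.5):2,(303.5,393.5):3,(244.1,362.4):0}
    def rt(p):
        R=Rz(p[2]);r=[]
        for c,o in zip(cor,tops): r+=list(np.array(proj('top',np.array([p[0],p[1],0])+R@np.array([*c,18])))-o)
        for o,i in sid.items(): r+=list(np.array(proj('side',np.array([p[0],p[1],0])+R@np.array([*cor[i],18])))-o)
        return np.array(r)
    s=least_squares(rt,[559,262,-0.25],loss='soft_l1'); print('tray',s.x,np.degrees(s.x[2])); print(rt(s.x).reshape(-1,2).round(1))
'''
open('fit.py','w').write(f)
E
python3 fit.py
```

```text
top [  2   4  32  30 651] [430.66359447 235.70660522]
side [  5   4  19  20 260] [343.91923077 165.75769231]
[ 6.00003310e+02 -2.30002880e+02  4.46035396e-01] 25.555945697148108
[[-17.3  18.2]
 [ -2.9  14.3]
 [ -6.9   5.4]
 [ 10.5  11.9]
 [ 10.8   3.9]
 [ -9.1  11.9]
 [  8.4   4.6]]
top [421.573642   247.6288276   26.69411528] [430.66359447 235.70660522  25.51470164]
side [352.35226534 170.33914384  17.49524603] [343.91923077 165.75769231  16.1245155 ]
axis [-0.51746029 -0.24743641  0.81915204] capTop [ 520.51788663 -268.01079624  249.13845017]
top jugtop z 218.38774013182274 19
side jugtop z 216.2820995475322 81
tray [ 5.60938441e+02  2.59099848e+02 -2.36490915e-01] -13.54993131687332
[[-0.3  0.9]
 [-1.7  0.4]
 [-1.4 -1. ]
 [ 0.  -0.3]
 [ 0.3  0.3]
 [-0.3 -0.8]
 [-0.3 -2.6]
 [ 1.  -0.8]]
```

```bash
sed -i "s/\[600,-230,0.25\],loss='soft_l1'/[620,-230,0.25],loss='soft_l1',diff_step=1e-3/" fit.py; python3 fit.py | head -16
```

```text
top [  2   4  32  30 651] [430.66359447 235.70660522]
side [  5   4  19  20 260] [343.91923077 165.75769231]
[ 6.32092731e+02 -2.61140084e+02  2.93163149e-01] 16.79701113939978
[[-0.6 -0.6]
 [ 0.7 -0.4]
 [ 0.4  0.7]
 [-0.4  0.5]
 [ 0.   0.1]
 [-0.2 -0.1]
 [ 1.1 -0.1]]
top [430.44067076 235.60057978  26.6444443 ] [430.66359447 235.70660522  25.51470164]
side [345.05710978 165.64130538  17.694661  ] [343.91923077 165.75769231  16.1245155 ]
axis [-0.54910455 -0.16575318  0.81915204] capTop [ 547.74653331 -286.60090173  249.13845017]
top jugtop z 232.9660907532318 528
side jugtop z 233.5230798904504 173
tray [ 5.60938441e+02  2.59099848e+02 -2.36490915e-01] -13.54993131687332
```

The crop confirms the target: the black cap on the leaning neck of the strapped jug, at top (430,234) and side (344,166). The drip tray, jug and cap poses all fit within about 1 px, and the jug top measures z=233 as specified. Now I'll move to a point on the neck axis above the cap.

Call:
{"fn": "drive_tool", "kwargs": {
  "moves": [
    [[1,-0.035,0.0164,-0.008,0,0,0],[1,-0.035,0.0164,-0.008,0,0,0],[1,-0.035,0.0164,-0.008,0,0,0],[1,-0.035,0.0164,-0.008,0,0,0],[1,-0.035,0.0164,-0.008,0,0,0],[1,-0.035,0.0164,-0.008,0,0,0],[1,-0.035,0.0164,-0.008,0,0,0],[1,-0.035,0.0164,-0.006,0,0,0],[1,-0.035,0.0164,-0.006,0,0,0],[1,-0.035,0.0164,-0.006,0,0,0]]
  ]
}}

```text
clock: 1.1
position: [470.1, -337.7, 300.2]
ee_rot: [-0.135, 0.991, 0.007, -0.004]
contact_force: [0.2, -0.3, 0.0]
gripper_width: 85.6
```

Run:
```python
from h import *
s=arm.read_state(); print({k:np.round(s[k],3) for k in('clock','joints','position','ee_rot','contact_force','gripper_width')})
```

```text
{'clock': np.float64(1.1), 'joints': array([-0.348,  0.274,  0.022, -0.01 , -1.332, -0.95 ]), 'position': array([ 470.12 , -337.677,  300.215]), 'ee_rot': array([-0.135,  0.991,  0.007, -0.004]), 'contact_force': array([ 0.239, -0.323,  0.026]), 'gripper_width': np.float64(85.553)}
```

Call:
{"fn": "drive_tool", "kwargs": {
  "moves": [
    [[1,0,0,0,0,-0.125,0],[1,0,0,0,0,-0.125,0],[1,0,0,0,0,-0.125,0],[1,0,0,0,0,-0.125,0],[1,0,0,0,0,-0.12,0]]
  ]
}}

```text
clock: 1.6
position: [478.8, -329.5, 298.3]
ee_rot: [-0.134, 0.941, 0.051, 0.308]
contact_force: [-1.1, -0.3, -0.4]
gripper_width: 85.4
```

```bash
cat > tgt.py <<'E'
import sys
from h import *
from scipy.spatial.transform import Rotation as Ro
J=np.array([632.09,-261.14,0]);yaw=.29316
A=np.radians(35)
Rj=Ro.from_euler('z',yaw).as_matrix()
Rneck=Rj@np.array([[np.cos(A),0,-np.sin(A)],[0,1,0],[np.sin(A),0,np.cos(A)]])
N=J+Rj@np.array([-60,0,209])
def neck_target(z,psi):
    a=np.radians(psi); y=Rneck@[np.cos(a),np.sin(a),0]; zt=-Rneck[:,2]; x=np.cross(y,zt)
    return N+z*Rneck[:,2], np.stack([x,y,zt],1)
def delta(P,R,quiet=False):
    s=arm.read_state(); Rc=Ro.from_quat(s['ee_rot']).as_matrix()
    sh=Rc.T@(P-s['position']); rv=Ro.from_matrix(Rc.T@R).as_rotvec()
    print('shift mm',sh.round(1),'rotvec',rv.round(4),'| clock',s['clock'],'joints',s['joints'].round(3))
    n=Rneck.T@(s['position']-N); print('neck pos',n.round(1),'width',s['gripper_width'].round(1),'F tool',(Rc.T@s['contact_force']).round(2),'T tool',(Rc.T@s['wrist_torque']).round(3))
if __name__=='__main__':
    delta(*neck_target(float(sys.argv[1]),float(sys.argv[2])))
E
python3 tgt.py 100 90
```

```text
shift mm [-34.9  21.3  35.2] rotvec [ 0.0084  0.0234 -0.0128] | clock 1.6 joints [-0.617  0.149 -0.077 -0.591 -1.014 -0.437]Traceback (most recent call last):
  File "tgt.py", line 18, in <module>
    delta(*neck_target(float(sys.argv[1]),float(sys.argv[2])))
    ~~~~~^^^^^^^^^^^^^^^^^^^^^^^^^^^^^^^^^^^^^^^^^^^^^^^^^^^^^
  File "tgt.py", line 16, in delta
    n=Rneck.T@(s['position']-N); print('neck pos',n.round(1),'width',s['gripper_width'].round(1),'F tool',(Rc.T@s['contact_force']).round(2),'T tool',(Rc.T@s['wrist_torque']).round(3))
                                                                     ^^^^^^^^^^^^^^^^^^^^^^^^
AttributeError: 'float' object has no attribute 'round'
```

```bash
sed -i "s/s\['gripper_width'\].round(1)/round(float(s['gripper_width']),1)/" tgt.py
```

Call:
{"fn": "drive_tool", "kwargs": {
  "moves": [
    [[1,-0.018,0.011,0.018,0.004,0.012,-0.006],[1,-0.017,0.01,0.017,0.004,0.012,-0.006],[1,0,0,0,0,0,0]]
  ]
}}

```text
clock: 1.9
position: [514.9, -300.2, 288.7]
ee_rot: [-0.131, 0.945, 0.044, 0.298]
contact_force: [-0.1, 0.2, -1.0]
gripper_width: 85.4
```

```bash
python3 tgt.py 100 90
```

```text
shift mm [-6.2  3.7  1.7] rotvec [-0.0056  0.0001 -0.0161] | clock 1.9 joints [-0.499  0.156 -0.103 -0.531 -0.924 -0.555]
neck pos [ -6.3  -3.6 101.7] width 85.4 F tool [0.59 0.2  0.75] T tool [-0.062  1.154 -0.033]
```

Call:
{"fn": "drive_tool", "kwargs": {
  "moves": [
    [[1,-0.007,0.004,0.002,-0.005,0,-0.016],[1,0,0,0,0,0,0]]
  ]
}}

```text
clock: 2.1
position: [520.3, -293.9, 290.6]
ee_rot: [-0.14, 0.944, 0.044, 0.297]
contact_force: [0.6, -0.3, 0.2]
gripper_width: 84.9
```

Run:
```python
from tgt import *
delta(*neck_target(100,90))
for n,b in(('top',(370,160,530,280)),('side',(280,60,440,200))):
    im,d=grab(n,n+'1'); im=im[:,:,::-1].copy(); big=cv2.resize(im,None,fx=5,fy=5,interpolation=cv2.INTER_CUBIC)
    for z in range(0,180,10):
        u,v=proj(n,N+z*Rneck[:,2]); cv2.circle(big,(int(u*5+2),int(v*5+2)),2,(0,0,255) if z%50 else (0,255,0),-1)
    for z in(13,49):
        pts=np.array([proj(n,N+Rneck@[30*np.cos(a),30*np.sin(a),z]) for a in np.linspace(0,6.283,50)])
        cv2.polylines(big,[(pts*5+2).astype(int)],True,(255,128,0),1)
    x0,y0,x1,y1=b; cv2.imwrite(f'pics/{n}1c.png',big[y0*5:y1*5,x0*5:x1*5])
```

```text
shift mm [ 0.6 -0.9 -0.8] rotvec [ 0.001  -0.001   0.0013] | clock 2.1 joints [-0.483  0.156 -0.098 -0.527 -0.926 -0.555]
neck pos [ 0.6  0.9 99.2] width 84.9 F tool [-0.53 -0.46  0.07] T tool [ 0.008  1.109 -0.008]
```

View pics/top1c.png

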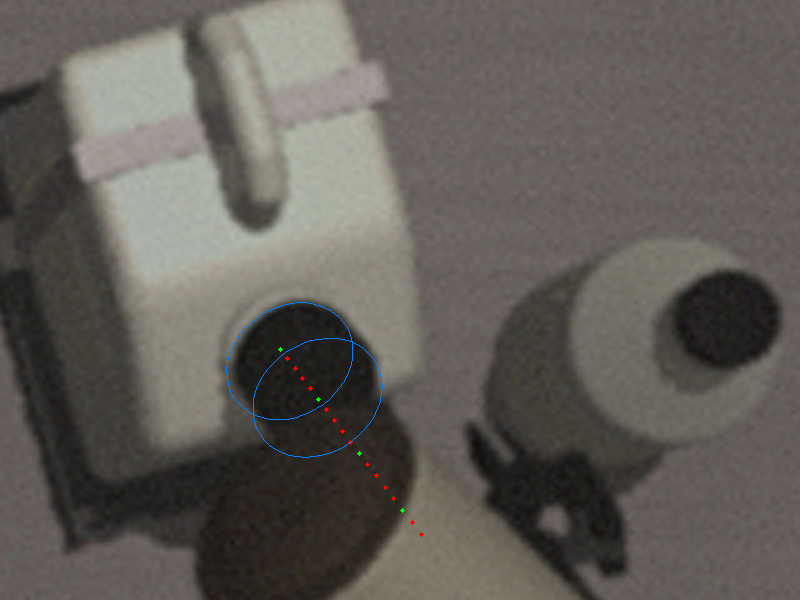

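View pics/side1c.png

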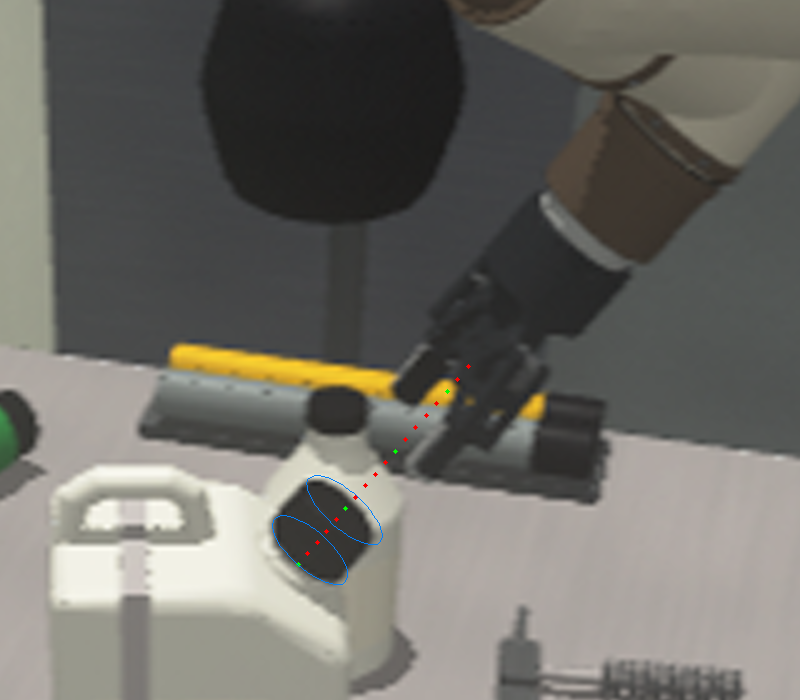

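Run:
```python
from tgt import *
from fit import silh
# IoU-type fit of silhouette shift per camera using soft darkness
for n,c in(('top',(430,235)),('side',(344,166))):
    g=cv2.imread(f'pics/{n}0.png').max(2).astype(np.float32)
    _,h=silh(n,[632.09,-261.14,.29316]); h=h[:,0]
    w=22; x0,y0=c[0]-w,c[1]-w; k=8
    crop=cv2.resize(g[y0:y0+2*w,x0:x0+2*w],None,fx=k,fy=k,interpolation=cv2.INTER_LINEAR)
    best=[]
    for dx in np.arange(-3,3.01,.25):
        for dy in np.arange(-3,3.01,.25):
            m=np.zeros(crop.shape,np.uint8); pp=((h+[dx,dy]-[x0,y0]+.5)*k)
            cv2.fillPoly(m,[pp.astype(np.int32)],1)
            inn=cv2.erode(m,np.ones((3,3)),iterations=4); ring=cv2.dilate(m,np.ones((3,3)),iterations=12)-cv2.dilate(m,np.ones((3,3)),iterations=4)
            best.append((crop[inn>0].mean()-crop[ring>0].mean(),dx,dy))
    best.sort(); print(n,[tuple(np.round(b,2)) for b in best[:6]])
    # jacobian of image wrt neck-frame shift
    P=N+31*Rneck[:,2]
    print(np.array([(np.array(proj(n,P+5*Rneck[:,i]))-proj(n,P))/5 for i in range(3)]).round(3))
```

```text
top [(np.float64(-64.04), np.float64(0.75), np.float64(-1.0)), (np.float64(-64.0), np.float64(0.5), np.float64(-1.0)), (np.float64(-63.86), np.float64(0.75), np.float64(-1.25)), (np.float64(-63.83), np.float64(0.5), np.float64(-1.25)), (np.float64(-63.82), np.float64(0.75), np.float64(-0.75)), (np.float64(-63.79), np.float64(0.5), np.float64(-0.75))]
[[-0.049 -0.376]
 [-0.422  0.117]
 [ 0.154  0.203]]
side [(np.float64(-125.86), np.float64(-1.25), np.float64(0.25)), (np.float64(-125.69), np.float64(-1.25), np.float64(0.0)), (np.float64(-125.38), np.float64(-1.5), np.float64(0.0)), (np.float64(-125.33), np.float64(-1.0), np.float64(0.25)), (np.float64(-125.28), np.float64(-1.5), np.float64(0.25)), (np.float64(-124.95), np.float64(-1.25), np.float64(0.5))]
[[-0.251 -0.152]
 [ 0.023  0.173]
 [ 0.193 -0.223]]
```

```bash
sed -i "s/^N=J.*/&\nN=N+Rneck@np.array([2.5,-1.3,0])/" tgt.py; python3 tgt.py 55 90
```

```text
shift mm [-2.5 -2.  44.4] rotvec [ 0.0005 -0.0012  0.0004] | clock 2.2 joints [-0.484  0.156 -0.099 -0.527 -0.926 -0.555]
neck pos [-2.5  1.9 99.4] width 85.2 F tool [ 0.01 -0.04 -0.03] T tool [-0.026  1.12   0.038]
```

Call:
{"fn": "drive_tool", "kwargs": {
  "moves": [
    [[1,-0.001,-0.001,0.015,0,0,0],[1,-0.001,-0.001,0.015,0,0,0],[1,0,0,0.014,0,0,0],[1,0,0,0,0,0,0]]
  ]
}}

```text
clock: 2.6
position: [547.9, -288.3, 251.8]
ee_rot: [-0.139, 0.944, 0.044, 0.297]
contact_force: [-0.4, 0.4, -0.7]
gripper_width: 85.2
```

```bash
python3 tgt.py 12 90
```

```text
shift mm [-1.4  0.3 39.4] rotvec [ 0.0008 -0.0019 -0.0013] | clock 2.6 joints [-0.45   0.218 -0.115 -0.546 -0.843 -0.541]
neck pos [-1.3 -0.4 51.4] width 85.2 F tool [0.63 0.49 0.47] T tool [-0.054  1.203  0.016]
```

Call:
{"fn": "drive_tool", "kwargs": {
  "moves": [
    [[1,-0.001,0,0.013,0,0,0],[1,0,0,0.013,0,0,0],[1,0,0,0.011,0,-0.002,0],[1,0,0,0,0,0,0]]
  ]
}}

```text
clock: 3.0
position: [570.8, -281.1, 217.9]
ee_rot: [-0.139, 0.944, 0.045, 0.297]
contact_force: [-0.8, 0.2, -0.8]
gripper_width: 85.6
```

Run:
```python
from tgt import *
delta(*neck_target(12,90))
for n,b in(('side',(290,110,400,200)),):
    im,d=grab(n,n+'2'); im=im[:,:,::-1].copy(); big=cv2.resize(im,None,fx=7,fy=7,interpolation=cv2.INTER_CUBIC)
    x0,y0,x1,y1=b; cv2.imwrite(f'pics/{n}2c.png',big[y0*7:y1*7,x0*7:x1*7])
```

```text
shift mm [-1.   0.1 -2.2] rotvec [ 0.0021 -0.0015 -0.0017] | clock 3.0 joints [-0.422  0.273 -0.125 -0.569 -0.775 -0.524]
neck pos [-1.  -0.1  9.8] width 85.6 F tool [1.05 0.42 0.19] T tool [0.022 1.146 0.008]
```

View pics/side2c.png

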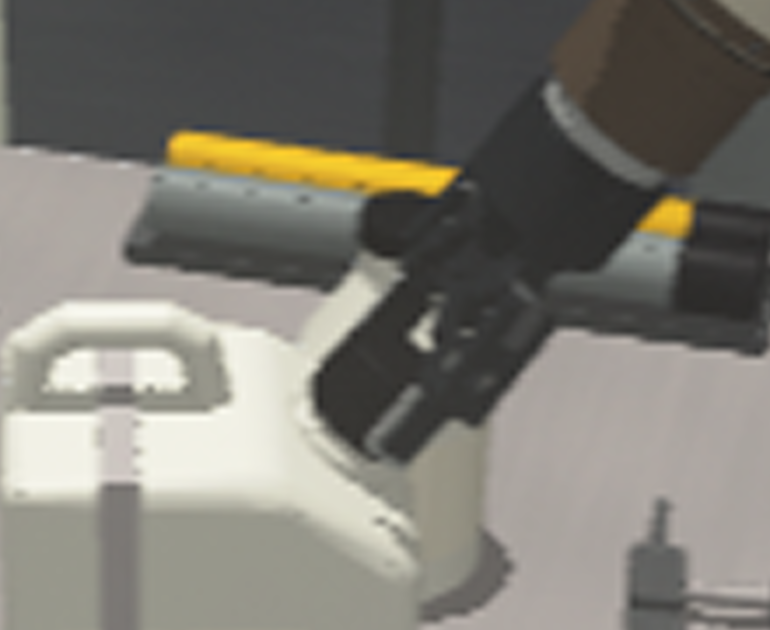

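The fingers straddle the cap, with the near finger at crop (400,430), tip just above the flange. I'll close gradually and feel for contact.

Call:
{"fn": "drive_tool", "kwargs": {
  "moves": [
    [[0.78,-0.001,0,-0.002,0,0,0],[0.76,0,0,0,0,0,0],[0.74,0,0,0,0,0,0],[0.72,0,0,0,0,0,0]]
  ]
}}

```text
clock: 3.45
position: [570.6, -282.0, 223.0]
ee_rot: [-0.139, 0.943, 0.044, 0.298]
contact_force: [0.0, 0.7, -0.6]
gripper_width: 61.3
```

```bash
python3 tgt.py 12 90
```

```text
shift mm [1.5 0.9 2.3] rotvec [-0.0005  0.001   0.    ] | clock 3.45 joints [-0.423  0.267 -0.121 -0.565 -0.78  -0.528]
neck pos [ 1.5 -0.9 14.3] width 61.3 F tool [0.18 0.65 0.64] T tool [-0.232  1.237  0.03 ]
```

Call:
{"fn": "drive_tool", "kwargs": {
  "moves": [
    [[0.9,0,0,0,0,0,0],[0.9,0,0,0,0,0,0],[0.9,0,0,0,0,0,0.147],[0.9,0,0,0,0,0,0.147],[0.9,0,0,0,0,0,0.147],[0.9,0,0,0,0,0,0.147],[0.9,0,0,0,0,0,0.147],[0.9,0,0,0,0,0,0.147],[0.9,0,0,0,0,0,0.147]]
  ]
}}

```text
clock: 4.35
position: [570.7, -283.2, 225.0]
ee_rot: [0.354, 0.885, 0.187, 0.238]
contact_force: [-0.5, 0.3, 0.7]
gripper_width: 76.6
```

Run:
```python
from tgt import *
P,R=neck_target(12,30)
delta(P,R); arm.get_image('side'); delta(P,R); arm.get_image('side'); delta(P,R)
```

```text
shift mm [ 3.  -1.1  4. ] rotvec [ 0.001   0.0052 -0.0055] | clock 4.35 joints [-0.424  0.265 -0.12  -0.565 -0.779 -1.581]
neck pos [ 2.5 -2.1 16. ] width 76.6 F tool [ 0.38  0.31 -0.85] T tool [ 0.938  0.59  -0.011]
shift mm [ 3.1 -1.1  4.1] rotvec [ 0.001   0.0053 -0.0094] | clock 4.4 joints [-0.424  0.265 -0.12  -0.565 -0.779 -1.585]
neck pos [ 2.5 -2.1 16.1] width 76.8 F tool [ 0.6  -0.16 -0.46] T tool [0.936 0.537 0.035]
shift mm [ 3.  -1.1  4. ] rotvec [0.001  0.0052 0.0008] | clock 4.45 joints [-0.424  0.265 -0.12  -0.565 -0.779 -1.575]
neck pos [ 2.4 -2.  16.1] width 76.6 F tool [-0.62 -0.56 -0.03] T tool [ 0.992  0.619 -0.031]
```

Call:
{"fn": "drive_tool", "kwargs": {
  "moves": [
    [[0.9,0.003,-0.001,0.004,0,0.005,0],[0.8,0,0,0,0,0,0]]
  ]
}}

```text
clock: 4.65
position: [570.4, -280.9, 220.1]
ee_rot: [0.348, 0.888, 0.187, 0.236]
contact_force: [0.4, -0.5, -0.9]
gripper_width: 68.5
```

```bash
python3 tgt.py 12 30
```

```text
shift mm [-0.2 -0.  -0.2] rotvec [0.001  0.     0.0062] | clock 4.65 joints [-0.423  0.269 -0.125 -0.569 -0.775 -1.565]
neck pos [-0.1  0.2 11.8] width 68.5 F tool [-0.37 -0.59  0.9 ] T tool [0.983 0.569 0.017]
```

Call:
{"fn": "drive_tool", "kwargs": {
  "moves": [
    [[0.76,0,0,0,0,0,0],[0.74,0,0,0,0,0,0],[0.72,0,0,0,0,0,0],[0.72,0,0,0,0,0,0]]
  ]
}}

```text
clock: 5.05
position: [570.4, -281.0, 219.9]
ee_rot: [0.347, 0.888, 0.186, 0.237]
contact_force: [0.1, 0.7, -0.3]
gripper_width: 61.2
```

```bash
python3 tgt.py 12 30
```

```text
shift mm [-0.2  0.1 -0.3] rotvec [ 0.0009 -0.0001  0.0095] | clock 5.05 joints [-0.423  0.269 -0.125 -0.569 -0.775 -1.561]
neck pos [-0.2  0.1 11.7] width 61.2 F tool [0.55 0.35 0.43] T tool [ 0.956  0.587 -0.012]
```

Call:
{"fn": "drive_tool", "kwargs": {
  "moves": [
    [[0.6,0,0,0,0,0,0],[0.5,0,0,0,0,0,0],[0.4,0,0,0,0,0,0]]
  ]
}}

```text
clock: 5.35
position: [570.2, -281.0, 220.4]
ee_rot: [0.347, 0.888, 0.186, 0.237]
contact_force: [-1.0, -0.3, 0.8]
gripper_width: 57.0
```

```bash
python3 tgt.py 12 30
```

```text
shift mm [-0.2 -0.   0.2] rotvec [0.001 0.    0.01 ] | clock 5.35 joints [-0.423  0.268 -0.125 -0.569 -0.776 -1.561]
neck pos [-0.   0.2 12.2] width 57.0 F tool [ 0.23 -0.32 -1.29] T tool [0.95  0.636 0.052]
```

Call:
{"fn": "drive_tool", "kwargs": {
  "moves": [
    [[0.3,0,0,0.001,0,0,0],[0.3,0,0,0.002,0,0,0],[0.3,0,0,0.002,0,0,0]]
  ]
}}

```text
clock: 5.65
position: [571.5, -280.7, 218.6]
ee_rot: [0.345, 0.889, 0.185, 0.237]
contact_force: [-7.3, 0.2, 7.2]
gripper_width: 57.1
```

```bash
python3 tgt.py 6 30
```

```text
shift mm [-0.1 -0.   3.9] rotvec [ 0.0003 -0.0003  0.0126] | clock 5.65 joints [-0.421  0.272 -0.125 -0.569 -0.773 -1.559]
neck pos [-0.   0.1  9.9] width 57.1 F tool [ 2.74 -0.13 -9.85] T tool [0.948 1.428 0.052]
```

Call:
{"fn": "drive_tool", "kwargs": {
  "moves": [
    [[0.3,0,0,0.003,0,0,0],[0.3,0,0,0.003,0,0,0],[0.3,0,0,0.003,0,0,0]]
  ]
}}

```text
clock: 5.95
position: [573.4, -280.1, 215.7]
ee_rot: [0.344, 0.89, 0.184, 0.237]
contact_force: [-11.7, 0.3, 11.3]
gripper_width: 57.2
```

```bash
python3 tgt.py 6 30
```

```text
shift mm [-0.1 -0.   0.4] rotvec [-0.0008 -0.0006  0.0171] | clock 5.95 joints [-0.418  0.276 -0.126 -0.569 -0.767 -1.554]
neck pos [-0.   0.1  6.4] width 57.2 F tool [  4.5   -0.42 -15.66] T tool [0.893 1.849 0.046]
```

Call:
{"fn": "drive_tool", "kwargs": {
  "moves": [
    [[0.3,0,0,0.002,0,0,-0.06],[0.3,0,0,0.002,0,0,-0.1],[0.3,0,0,0.002,0,0,-0.1]]
  ]
}}

```text
clock: 6.25
position: [573.9, -280.4, 216.7]
ee_rot: [0.219, 0.928, 0.15, 0.26]
contact_force: [-9.2, 1.1, 8.6]
gripper_width: 57.3
```

```bash
python3 tgt.py 6 30
```

```text
shift mm [ 0.8 -0.4  1.1] rotvec [-0.001   0.0009  0.2905] | clock 6.25 joints [-0.417  0.275 -0.125 -0.568 -0.766 -1.283]
neck pos [ 0.9 -0.3  7.1] width 57.3 F tool [  4.02   1.32 -11.89] T tool [0.285 1.849 0.055]
```

Call:
{"fn": "drive_tool", "kwargs": {
  "moves": [
    [[0.3,0.0005,0,0.0035,0,0,-0.1],[0.3,0.0005,0,0.0035,0,0,-0.1],[0.3,0,0,0.003,0,0,-0.1]]
  ]
}}

```text
clock: 6.55
position: [574.8, -279.7, 215.7]
ee_rot: [0.07, 0.951, 0.106, 0.281]
contact_force: [-13.7, 1.4, 13.5]
gripper_width: 57.3
```

```bash
python3 tgt.py 6 90
```

```text
shift mm [ 1.  -0.6 -0.4] rotvec [-0.0024  0.0007 -0.4384] | clock 6.55 joints [-0.415  0.277 -0.126 -0.568 -0.762 -0.966]
neck pos [1.2 0.1 5.6] width 57.3 F tool [  4.66   3.58 -18.36] T tool [-0.718  2.531  0.216]
```

Call:
{"fn": "drive_tool", "kwargs": {
  "moves": [
    [[0.3,0.0005,-0.0005,0.0025,0,0,-0.12],[0.3,0.0005,0,0.0025,0,0,-0.12],[0.3,0,0,0.0025,0,0,-0.12],[0.3,0,0,0.0025,0,0,-0.09]]
  ]
}}

```text
clock: 6.95
position: [574.4, -279.5, 216.3]
ee_rot: [-0.157, 0.941, 0.037, 0.299]
contact_force: [-10.8, 0.6, 11.1]
gripper_width: 57.2
```

```bash
python3 tgt.py 6 90
```

```text
shift mm [ 1.3 -0.3  0.3] rotvec [-0.0029  0.0009  0.0377] | clock 6.95 joints [-0.415  0.275 -0.127 -0.568 -0.762 -0.489]
neck pos [1.3 0.3 6.3] width 57.2 F tool [  1.78   3.71 -14.97] T tool [-1.27   1.798  0.076]
```

Call:
{"fn": "drive_tool", "kwargs": {
  "moves": [
    [[0.3,0,0,-0.002,0,0,0],[0.3,0,0,-0.004,0,0,0],[0.3,0,0,-0.004,0,0,0]]
  ]
}}

```text
clock: 7.25
position: [567.1, -281.7, 226.9]
ee_rot: [-0.158, 0.94, 0.036, 0.299]
contact_force: [1.1, -0.1, -0.4]
gripper_width: 57.6
```

```bash
python3 tgt.py 60 90
```

```text
shift mm [  1.1  -0.5 -40.7] rotvec [-0.0034  0.0007  0.0413] | clock 7.25 joints [-0.423  0.257 -0.126 -0.56  -0.782 -0.492]
neck pos [ 1.1  0.4 19.3] width 57.6 F tool [-0.56 -0.39  0.93] T tool [-0.06   1.25  -0.036]
```

The cap is free: force is about 0 at 7 mm above locked height. Drawing it off along the axis.

Call:
{"fn": "drive_tool", "kwargs": {
  "moves": [
    [[0.3,0,0,-0.008,0,0,0],[0.3,0,0,-0.01,0,0,0],[0.3,0,0,-0.015,0,0,0],[0.3,0,0,-0.02,0,0,0],[0.3,0,0,-0.025,0,0,0],[0.3,0,0,-0.025,0,0,0]]
  ]
}}

```text
clock: 7.85
position: [507.2, -298.1, 311.7]
ee_rot: [-0.158, 0.941, 0.039, 0.296]
contact_force: [-0.2, -0.3, 0.0]
gripper_width: 57.1
```

Run:
```python
from tgt import *
delta(*neck_target(60,90))
for n,b in(('side',(270,60,430,190)),('top',(370,180,490,270))):
    im,d=grab(n,n+'3'); im=im[:,:,::-1].copy(); big=cv2.resize(im,None,fx=5,fy=5,interpolation=cv2.INTER_CUBIC)
    x0,y0,x1,y1=b; cv2.imwrite(f'pics/{n}3c.png',big[y0*5:y1*5,x0*5:x1*5])
```

```text
shift mm [-1.3 -2.1 64.4] rotvec [ 0.002  -0.0047  0.0388] | clock 7.85 joints [-0.501  0.13  -0.079 -0.514 -0.977 -0.529]
neck pos [ -1.1   2.  124.4] width 57.1 F tool [ 0.22 -0.23 -0.18] T tool [ 0.058  1.18  -0.04 ]
```

View pics/side3c.png

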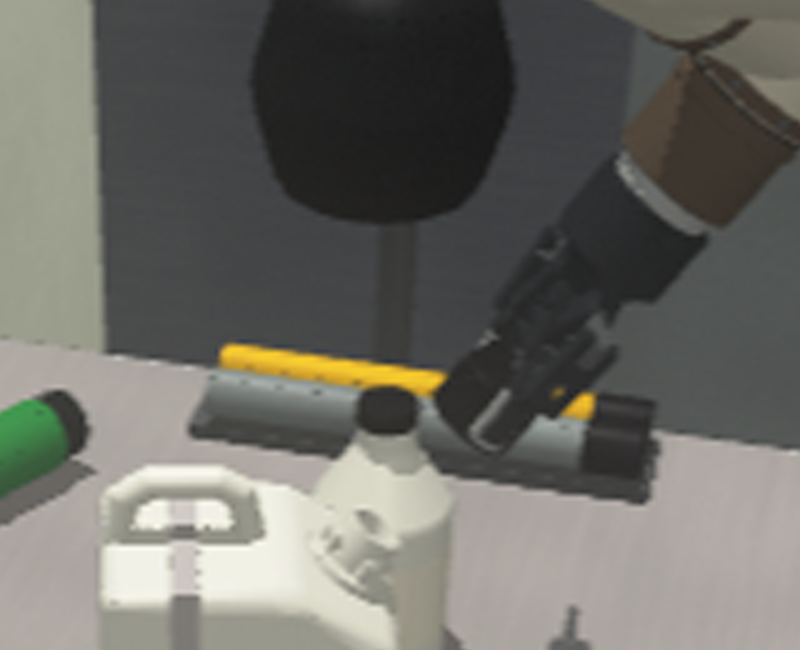

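The bare neck shows at crop (355,540), with the cap held in the fingers at (470,395). Turning the tool upright next.

Call:
{"fn": "drive_tool", "kwargs": {
  "moves": [
    [[0.3,0,0,-0.005,0,0.1,0],[0.3,0,0,-0.005,0,0.125,0],[0.3,0,0,-0.005,0,0.125,0],[0.3,0,0,0,0,0.125,0],[0.3,0,0,0,0,0.1,0],[0.3,0,0,0,0,0.03,0]]
  ]
}}

```text
clock: 8.55
position: [497.6, -302.6, 330.7]
ee_rot: [-0.158, 0.987, -0.015, -0.005]
contact_force: [-0.7, 0.0, -1.0]
gripper_width: 57.0
```

```bash
cat > tray.py <<'E'
from tgt import *
def td(x,y,z):
    s=arm.read_state(); Rc=Ro.from_quat(s['ee_rot']).as_matrix()
    yt=Rc[:,1]*[1,1,0]; yt/=np.linalg.norm(yt); zt=np.array([0,0,-1.]); R=np.stack([np.cross(yt,zt),yt,zt],1)
    print('pos',s['position'].round(1),'Fworld',s['contact_force'].round(2)); delta(np.array([x,y,z]),R)
if __name__=='__main__': td(*map(float,sys.argv[1:]))
E
python3 tray.py 561 259 330
```

```text
pos [ 497.6 -302.6  330.7] Fworld [-0.69  0.03 -0.99]
shift mm [-235.   513.8  -17.7] rotvec [-0.0287 -0.0156 -0.0002] | clock 8.55 joints [-0.251  0.254  0.053  0.033 -1.367 -1.01 ]
neck pos [  1.1   0.5 146. ] width 57.0 F tool [0.63 0.27 0.99] T tool [-0.072 -0.03  -0.018]
```

Call:
{"fn": "drive_tool", "kwargs": {
  "moves": [
    [[0.3,-0.006,0.013,-0.001,-0.009,-0.005,0],[0.3,-0.012,0.025,-0.001,-0.009,-0.005,0],[0.3,-0.0147,0.0321,-0.001,-0.009,-0.005,0],[0.3,-0.0147,0.0321,0,0,0,0],[0.3,-0.0147,0.0321,0,0,0,0],[0.3,-0.0147,0.0321,0,0,0,0],[0.3,-0.0147,0.0321,0,0,0,0],[0.3,-0.0147,0.0321,0,0,0,0],[0.3,-0.0147,0.0321,0,0,0,0],[0.3,-0.0147,0.0321,0,0,0,0],[0.3,-0.0147,0.0321,0,0,0,0],[0.3,-0.0147,0.0321,0,0,0,0]]
  ]
}}

```text
clock: 9.75
position: [537.0, 105.6, 336.9]
ee_rot: [-0.15, 0.989, 0.014, 0.008]
contact_force: [0.9, -0.2, -0.3]
gripper_width: 57.4
```

```bash
python3 tray.py 561 259 330
```

```text
pos [537.  105.6 336.9] Fworld [ 0.94 -0.22 -0.27]
shift mm [-68.1 139.1  11.9] rotvec [ 0.025   0.021  -0.0003] | clock 9.75 joints [ 4.790e-01  1.850e-01 -1.000e-03 -2.100e-02 -1.360e+00 -1.744e+00]
neck pos [132.3 379.9  61.8] width 57.4 F tool [-0.82 -0.49  0.28] T tool [ 0.127 -0.011 -0.024]
```

Call:
{"fn": "drive_tool", "kwargs": {
  "moves": [
    [[0.3,-0.0147,0.031,0.003,0.006,0.005,0],[0.3,-0.0147,0.031,0.003,0.006,0.005,0],[0.3,-0.013,0.028,0.003,0.006,0.005,0],[0.3,-0.01,0.02,0.003,0.006,0.005,0],[0.3,-0.006,0.012,0,0,0,0],[0.3,-0.002,0.003,0,0,0,0]]
  ]
}}

```text
clock: 10.35
position: [552.7, 251.9, 329.5]
ee_rot: [-0.15, 0.989, 0.008, 0.002]
contact_force: [0.0, -0.4, -0.9]
gripper_width: 57.2
```

```bash
python3 tray.py 561 259 100
```

```text
pos [552.7 251.9 329.5] Fworld [ 0.03 -0.43 -0.91]
shift mm [ -8.6   0.8 229.6] rotvec [ 0.0155  0.0062 -0.    ] | clock 10.35 joints [ 0.688  0.302  0.133 -0.012 -1.391 -1.955]
neck pos [175.  515.4  22.9] width 57.2 F tool [ 0.1  -0.43  0.9 ] T tool [0.118 0.02  0.008]
```

Call:
{"fn": "drive_tool", "kwargs": {
  "moves": [
    [[0.3,-0.002,0,0.02,0.005,0.002,0],[0.3,-0.002,0,0.038,0.005,0.002,0],[0.3,-0.002,0,0.038,0.005,0.002,0],[0.3,-0.002,0,0.038,0,0,0],[0.3,0,0,0.038,0,0,0],[0.3,0,0,0.036,0,0,0],[0.3,0,0,0.02,0,0,0],[0.3,0,0,0.01,0,0,0]]
  ]
}}

```text
clock: 11.15
position: [563.7, 250.6, 93.0]
ee_rot: [-0.144, 0.989, 0.007, 0.008]
contact_force: [0.5, 0.0, -0.6]
gripper_width: 57.3
```

Run:
```python
from tray import *
td(561,259,12)
for n,b in(('side',(230,250,390,380)),):
    im,d=grab(n,n+'4'); im=im[:,:,::-1].copy(); big=cv2.resize(im,None,fx=5,fy=5,interpolation=cv2.INTER_CUBIC)
    x0,y0,x1,y1=b; cv2.imwrite(f'pics/{n}4c.png',big[y0*5:y1*5,x0*5:x1*5])
```

```text
pos [563.7 250.6  93. ] Fworld [ 0.5   0.02 -0.65]
shift mm [ 1.6  8.  81. ] rotvec [ 0.0111  0.0169 -0.0001] | clock 11.15 joints [ 0.678  0.489 -0.2   -0.005 -0.862 -1.956]
neck pos [  47.6  510.9 -176.7] width 57.3 F tool [-0.48 -0.13  0.65] T tool [0.066 0.057 0.002]
```

View pics/side4c.png

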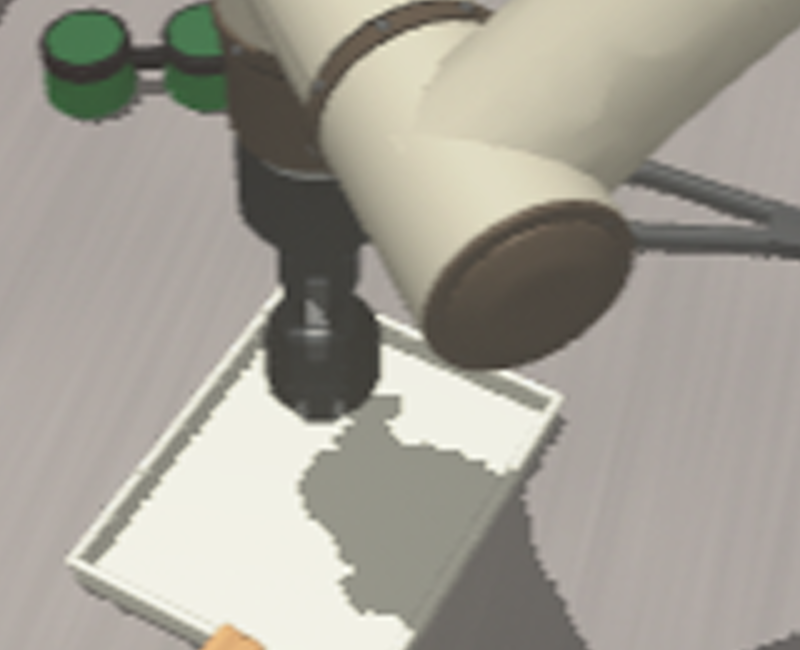

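Run:
```python
from h import *
S=cloud('side',np.load('pics/side4.npy'))
R=S[250:330,300:358]; m=R[...,2]>30
print('min z of arm part', np.sort(R[m][:,2])[:10].round(0))
for u,v in[(335,310),(336,318),(318,300),(294,330),(294,322)]: print(u,v,S[v,u].round(0))
```

```text
min z of arm part [ 92.  96.  96.  97.  97.  98. 100. 101. 102. 102.]
335 310 [425. 428. 401.]
336 318 [423. 425. 375.]
318 300 [455. 430. 420.]
294 330 [551. 289. 122.]
294 322 [544. 307. 177.]
```

Call:
{"fn": "drive_tool", "kwargs": {
  "moves": [
    [[0.3,0.001,0.003,0.022,0.005,0.006,0],[0.3,0,0.003,0.022,0.004,0.006,0],[0.3,0,0.001,0.018,0,0.003,0],[0.3,0,0,0.008,0,0,0]]
  ]
}}

```text
clock: 11.6
position: [565.3, 257.9, 27.4]
ee_rot: [-0.143, 0.99, 0.004, 0.006]
contact_force: [-0.4, -0.2, -0.7]
gripper_width: 57.0
```

```bash
python3 tray.py 561 259 3
```

```text
pos [565.3 257.9  27.4] Fworld [-0.41 -0.22 -0.72]
shift mm [ 4.1  2.1 24.3] rotvec [ 0.0062  0.0127 -0.    ] | clock 11.6 joints [ 6.880e-01  5.780e-01 -2.420e-01 -1.000e-03 -7.360e-01 -1.971e+00]
neck pos [  13.   517.5 -232.5] width 57.0 F tool [ 0.47 -0.1   0.71] T tool [ 0.028  0.069 -0.025]
```

Call:
{"fn": "drive_tool", "kwargs": {
  "moves": [
    [[0.3,0.002,0.001,0.009,0.003,0.006,0],[0.3,0.001,0,0.006,0.003,0.006,0],[0.3,0,0,0.002,0,0,0]]
  ]
}}

```text
clock: 11.9
position: [563.8, 258.6, 12.2]
ee_rot: [-0.143, 0.99, 0.001, 0.002]
contact_force: [-0.3, 0.9, -0.3]
gripper_width: 57.3
```

```bash
python3 tray.py 561 259 2.2
```

```text
pos [563.8 258.6  12.2] Fworld [-0.35  0.91 -0.32]
shift mm [2.6 1.2 9.9] rotvec [ 0.0013  0.0045 -0.    ] | clock 11.9 joints [ 6.910e-01  6.010e-01 -2.490e-01  1.000e-03 -7.160e-01 -1.976e+00]
neck pos [   3.2  518.5 -244.3] width 57.3 F tool [0.08 0.97 0.32] T tool [0.017 0.002 0.077]
```

Creeping down in small steps to touch gently.

Call:
{"fn": "drive_tool", "kwargs": {
  "moves": [
    [[0.3,0,0,0.003,0.001,0.004,0],[0.3,0,0,0.002,0,0,0],[0.3,0,0,0.001,0,0,0]]
  ]
}}

```text
clock: 12.2
position: [564.8, 259.1, 7.3]
ee_rot: [-0.143, 0.99, 0.001, 0.001]
contact_force: [-0.1, -0.1, -0.7]
gripper_width: 57.3
```

```bash
python3 tray.py 561 259 2.2
```

```text
pos [564.8 259.1   7.3] Fworld [-0.05 -0.07 -0.68]
shift mm [3.7 0.9 5. ] rotvec [ 0.0012  0.003  -0.    ] | clock 12.2 joints [ 0.69   0.609 -0.248  0.    -0.71  -1.975]
neck pos [   1.3  518.8 -248.9] width 57.3 F tool [ 0.07 -0.06  0.67] T tool [ 0.012 -0.019 -0.015]
```

Call:
{"fn": "drive_tool", "kwargs": {
  "moves": [
    [[0.3,0,0,0.002,0,0.002,0],[0.3,0,0,0.0012,0,0,0],[0.3,0,0,0.0008,0,0,0]]
  ]
}}

```text
clock: 12.5
position: [565.1, 259.4, 4.3]
ee_rot: [-0.143, 0.99, 0.001, 0.001]
contact_force: [-2.8, -0.6, 8.7]
gripper_width: 57.8
```

```bash
python3 tray.py 561 259 2.2
```

```text
pos [565.1 259.4   4.3] Fworld [-2.78 -0.61  8.73]
shift mm [4.  0.8 2.1] rotvec [ 0.0013  0.0018 -0.    ] | clock 12.5 joints [ 6.900e-01  6.150e-01 -2.470e-01 -1.000e-03 -7.070e-01 -1.973e+00]
neck pos [-1.000e-01  5.190e+02 -2.516e+02] width 57.8 F tool [ 2.83  0.21 -8.74] T tool [-0.142  0.893  0.029]
```

The cap rests on the tray floor with 8.7 N contact. Relaxing and releasing.

Call:
{"fn": "drive_tool", "kwargs": {
  "moves": [
    [[0.3,0,0,-0.0003,0,0,0],[0.75,0,0,0,0,0,0],[0.85,0,0,0,0,0,0],[0.95,0,0,0,0,0,0],[0.95,0,0,0,0,0,0]]
  ]
}}

```text
clock: 13.0
position: [565.5, 259.7, 4.9]
ee_rot: [-0.143, 0.99, 0.001, 0.001]
contact_force: [0.2, -0.2, -0.3]
gripper_width: 81.1
```

```bash
python3 tray.py 561 259 100
```

```text
pos [565.5 259.7   4.9] Fworld [ 0.19 -0.25 -0.31]
shift mm [  4.2   0.8 -95.1] rotvec [ 0.0017  0.0032 -0.    ] | clock 13.0 joints [ 6.900e-01  6.140e-01 -2.470e-01 -1.000e-03 -7.070e-01 -1.973e+00]
neck pos [   0.7  519.2 -251.4] width 81.1 F tool [-0.11 -0.29  0.31] T tool [0.038 0.029 0.005]
```

Call:
{"fn": "drive_tool", "kwargs": {
  "moves": [
    [[0.95,0,0,-0.01,0,0,0],[0.95,0,0,-0.02,0,0,0],[0.95,0,0,-0.03,0,0,0],[0.95,0,0,-0.04,0,0,0],[0.95,0,0,-0.04,0,0,0],[0.95,0,0,-0.04,0,0,0],[0.95,0.04,0,-0.02,0,0,0],[0.95,0.04,0,-0.01,0,0,0],[0.95,0.04,0,0,0,0,0],[0.95,0.04,0,0,0,0,0],[0.95,0.01,0,0,0,0,0],[0.95,0,0,0,0,0,0]]
  ]
}}

```text
clock: 14.2
position: [398.1, 209.0, 230.6]
ee_rot: [-0.143, 0.99, 0.004, 0.006]
contact_force: [0.7, 1.1, 1.3]
gripper_width: 81.2
```

Run:
```python
from h import *
st=arm.read_state(); print(st['clock'],st['position'],st['contact_force'].round(2))
for n in('top','side'): grab(n,n+'5')
a=cv2.imread('pics/side5.png'); b=cv2.imread('pics/top5.png')
cv2.imwrite('pics/s5.png',np.hstack([cv2.resize(a[250:410,210:370],(400,400),interpolation=3),cv2.resize(b[170:310,130:270],(400,400),interpolation=3)]))
C=cloud('top',np.load('pics/top5.npy'));S=cloud('side',np.load('pics/side5.npy'))
for nm,K,n in(('top',C,'top'),('side',S,'side')):
    m=(np.abs(K[...,0]-565)<45)&(np.abs(K[...,1]-260)<45)&(K[...,2]>25)&(K[...,2]<60)
    q=K[m]; print(nm,m.sum(),q.min(0).round(1),q.max(0).round(1),np.median(q[q[:,2]>32],0).round(1) if len(q) else '')
```

```text
14.2 [398.12000375 208.96323705 230.57804141] [0.66 1.09 1.32]
top 394 [535.2 226.8  25.2] [592.4 284.8  49.9] [563.7 255.8  38.4]
side 369 [538.1 230.6  25.1] [594.9 288.9  44. ] [565.8 262.7  38.9]
```

View pics/s5.png

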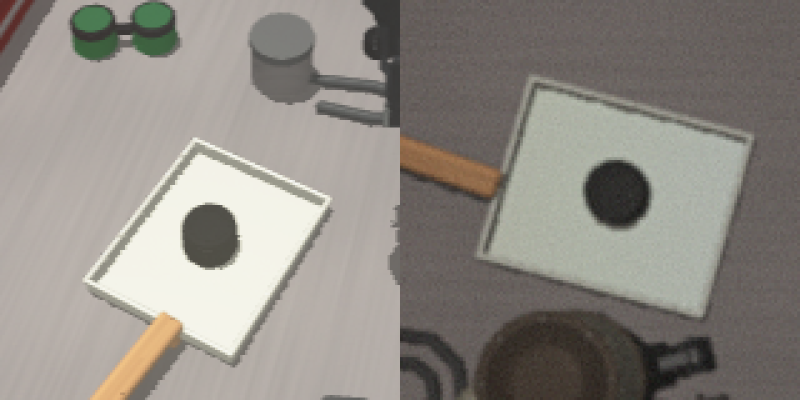

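View pics/side5.png

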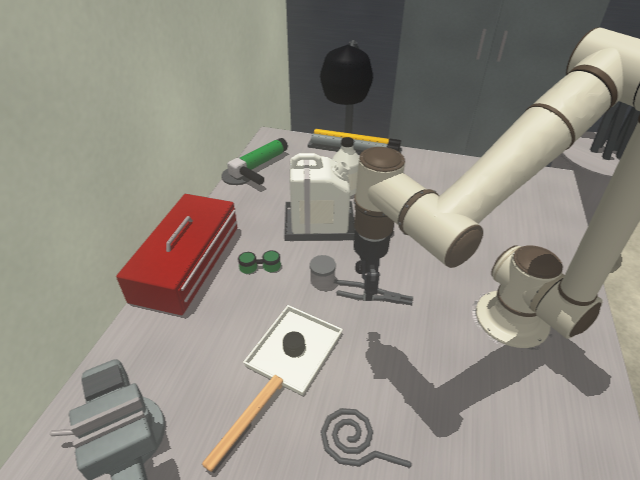

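View pics/top5.png

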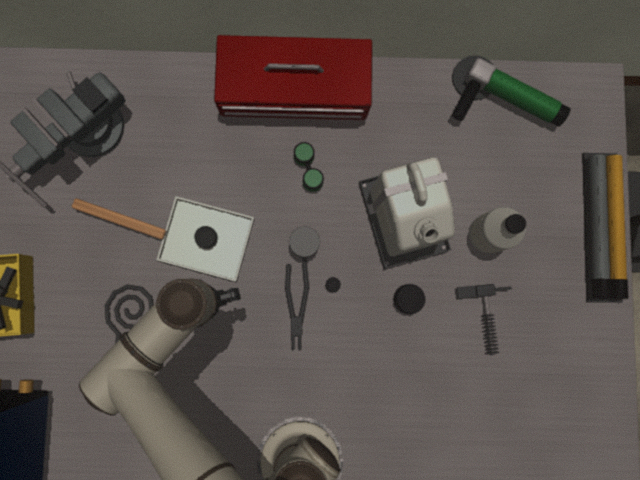

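The cap stands closed side up near the middle of the tray, at side (293,344) and top (206,237). Its top is at z about 39, which matches 3 + 36 mm. The neck is bare at top (428,232), and the bystanders are where they were.

```bash
python3 -c "
from bench import arm
print(arm.job_done())"
```

```text
the job is handed in; nothing more can be done
None
```

The jug is open and its cap stands open side down near the middle of the drip tray. I handed the job in at about 14.3 s of the 43 s allowed.

- **Opening:** I centred the gripper on the leaning neck by touch. I then pressed the cap and turned it about 60° anticlockwise. The press force was 15 to 18 N at most of the readings; one early in the turn was 11.9 N, so I pressed harder. Side force stayed under about 6 N at each check.
- **Lifting off:** The cap came free with no force left about 7 mm above its locked height. I drew it off along the axis and carried it upright.
- **Setting down:** The cap touched the tray floor with about 9 N, and I let go before backing away.

**Last checks:**
- The cap's top measured z ≈ 39 mm against an expected 39 mm. The two cameras disagreed by about 7 mm on where it is in y, which I put down to calibration and viewing angle.
- The neck is bare.
- By eye in both pictures, the bystanders look unmoved.
- The gripper is clear at 230 mm height. It still read about 1–2 N there, which I put down to sensor noise since it was touching nothing.

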